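Transfer a row of finds to the other rack in reverse order

TASK

Move the four finds from the rack with the card slips to the empty rack in reverse order, so that the row reads the right way from the other side of the table: the find at the left end goes into the right-end bay, and so on. Set each one down gently in the middle of its own bay, the same side up as it lay, and leave the finds at rest.

Things in the scene. Friction and masses are not known exactly. Their poses are not given: they have to be found in the camera images.
- label_rack: Low wooden rack, holding the finds and card slips; nearer or farther. Board 90 (x) x 312 (y) x 12 mm, fixed on the table; cross strips 5 mm thick, 8 mm high at y = 0, +-75, +-150 mm part it into four 70 mm bays, open front and back; bay centres x = 0, y = +112.5 (left end as robot sees it), +37.5, -37.5, -112.5 mm. Origin: centre of underside; bay floor z = 12 mm. x away from robot, y left along the row, z up.
- empty_rack: Low wooden rack, empty, without slips: the target. Board 90 (x) x 312 (y) x 12 mm, fixed on the table; cross strips 5 mm thick, 8 mm high at y = 0, +-75, +-150 mm part it into four 70 mm bays, open front and back; bay centres x = 0, y = +112.5 (left end as robot sees it), +37.5, -37.5, -112.5 mm. Origin: centre of underside; bay floor z = 12 mm. x away from robot, y left along the row, z up.
- tall_stone: Roundish grey-beige river stone, the paler and taller of the two large ones, 56 (x) x 59 (y) x 49 mm high, 0.2 kg. Origin: centre of the underside; z up at the start. It starts on its slip in the middle of a bay of the label rack, turned by up to 0.3 rad.
- low_stone: Roundish grey-brown river stone, the lower of the two large ones, 55 (x) x 57 (y) x 42 mm high, 0.2 kg. Origin: centre of the underside; z up at the start. It starts on its slip in the middle of a bay of the label rack, turned by up to 0.3 rad.
- sherd: Small dark angular pottery sherd, 26 (x) x 44 (y) x 13 mm thick, 0.06 kg, lying flat; grip it across its 26 mm width (its x). Origin: centre of the underside; z up at the start. It starts on its slip in the middle of a bay of the label rack, its length along the row within 0.15 rad.
- pebble: Small roundish grey-beige pebble, 28 (x) x 32 (y) x 16 mm high, 0.02 kg. Origin: centre of the underside; z up at the start. It starts on its slip in the middle of a bay of the label rack, turned by up to 0.3 rad.
- slip_straight: Blank white card label slip, 84 mm (x) by 44 mm (y) by 2 mm, fixed to the floor of the bay of the label rack in which the tall stone starts, and stays there; its front end (towards the robot) is cut straight across. Origin: centre of the underside, in the middle of the bay; x, y, z as the rack's.
- slip_round: Blank white card label slip, 84 mm (x) by 44 mm (y) by 2 mm, fixed to the floor of the bay of the label rack in which the low stone starts, and stays there; its front end (towards the robot) is rounded. Origin: centre of the underside, in the middle of the bay; x, y, z as the rack's.
- slip_pointed: Blank white card label slip, 84 mm (x) by 44 mm (y) by 2 mm, fixed to the floor of the bay of the label rack in which the sherd starts, and stays there; its front end (towards the robot) comes to a point. Origin: centre of the underside, in the middle of the bay; x, y, z as the rack's.
- slip_notched: Blank white card label slip, 84 mm (x) by 44 mm (y) by 2 mm, fixed to the floor of the bay of the label rack in which the pebble starts, and stays there; its front end (towards the robot) has a wide notch between two prongs. Origin: centre of the underside, in the middle of the bay; x, y, z as the rack's.
Not all that is in view belongs to the job. What is shaped like the pebble but pink is not meant.

How it is judged:
At the end, for the whole second after the job is handed in: Each find rests in the empty rack's bay that mirrors its slip's bay (left end to right end, and so on): origin within 15 mm of the bay centre along and across, 4 to 26 mm above the rack's underside, tilted less than 0.5 rad, at rest, touched by no finger (x of tall_stone in the frame of empty_rack between -0.015 and 0.015 m and z of tall_stone in the frame of empty_rack between 0.004 and 0.026 m and angle between each of tall_stone, low_stone, sherd, pebble's own z axis and vertical below 0.5 rad and linear speed of each of tall_stone, low_stone, sherd, pebble below 0.02 m/s and angular speed of each of tall_stone, low_stone, sherd, pebble below 0.2 rad/s and contact force between the fingers and tall_stone below 0.3 N and ((y of slip_straight in the frame of label_rack between 0.0825 and 0.1425 m and y of tall_stone in the frame of empty_rack between -0.1275 and -0.0975 m) or (y of slip_straight in the frame of label_rack between 0.0075 and 0.0675 m and y of tall_stone in the frame of empty_rack between -0.0525 and -0.0225 m) or (y of slip_straight in the frame of label_rack between -0.0675 and -0.0075 m and y of tall_stone in the frame of empty_rack between 0.0225 and 0.0525 m) or (y of slip_straight in the frame of label_rack between -0.1425 and -0.0825 m and y of tall_stone in the frame of empty_rack between 0.0975 and 0.1275 m)) and x of low_stone in the frame of empty_rack between -0.015 and 0.015 m and z of low_stone in the frame of empty_rack between 0.004 and 0.026 m and contact force between the fingers and low_stone below 0.3 N and ((y of slip_round in the frame of label_rack between 0.0825 and 0.1425 m and y of low_stone in the frame of empty_rack between -0.1275 and -0.0975 m) or (y of slip_round in the frame of label_rack between 0.0075 and 0.0675 m and y of low_stone in the frame of empty_rack between -0.0525 and -0.0225 m) or (y of slip_round in the frame of label_rack between -0.0675 and -0.0075 m and y of low_stone in the frame of empty_rack between 0.0225 and 0.0525 m) or (y of slip_round in the frame of label_rack between -0.1425 and -0.0825 m and y of low_stone in the frame of empty_rack between 0.0975 and 0.1275 m)) and x of sherd in the frame of empty_rack between -0.015 and 0.015 m and z of sherd in the frame of empty_rack between 0.004 and 0.026 m and contact force between the fingers and sherd below 0.3 N and ((y of slip_pointed in the frame of label_rack between 0.0825 and 0.1425 m and y of sherd in the frame of empty_rack between -0.1275 and -0.0975 m) or (y of slip_pointed in the frame of label_rack between 0.0075 and 0.0675 m and y of sherd in the frame of empty_rack between -0.0525 and -0.0225 m) or (y of slip_pointed in the frame of label_rack between -0.0675 and -0.0075 m and y of sherd in the frame of empty_rack between 0.0225 and 0.0525 m) or (y of slip_pointed in the frame of label_rack between -0.1425 and -0.0825 m and y of sherd in the frame of empty_rack between 0.0975 and 0.1275 m)) and x of pebble in the frame of empty_rack between -0.015 and 0.015 m and z of pebble in the frame of empty_rack between 0.004 and 0.026 m and contact force between the fingers and pebble below 0.3 N and ((y of slip_notched in the frame of label_rack between 0.0825 and 0.1425 m and y of pebble in the frame of empty_rack between -0.1275 and -0.0975 m) or (y of slip_notched in the frame of label_rack between 0.0075 and 0.0675 m and y of pebble in the frame of empty_rack between -0.0525 and -0.0225 m) or (y of slip_notched in the frame of label_rack between -0.0675 and -0.0075 m and y of pebble in the frame of empty_rack between 0.0225 and 0.0525 m) or (y of slip_notched in the frame of label_rack between -0.1425 and -0.0825 m and y of pebble in the frame of empty_rack between 0.0975 and 0.1275 m))).
It fails at once if the tall stone is dropped or pressed hard (over 40 N) onto the empty rack (contact force between tall_stone and empty_rack above 40 N).
It fails at once if the low stone is dropped or pressed hard (over 40 N) onto the empty rack (contact force between low_stone and empty_rack above 40 N).
It fails at once if the sherd is dropped or pressed hard (over 40 N) onto the empty rack (contact force between sherd and empty_rack above 40 N).
It fails at once if the pebble is dropped or pressed hard (over 40 N) onto the empty rack (contact force between pebble and empty_rack above 40 N).
It also fails if it takes over 96 s, if anything falls off the work surface, if the arm or the gripper's body presses on something with over 40 N, if the wrist force passes 120 N, or if a joint passes its speed limit or range.

ROBOT

A 7-joint arm with a two-finger parallel gripper is mounted at the origin on the work surface; the furniture and walls round the work are solid. World frame = base frame: x ahead of the robot, y to its left, z up, the work surface at z = 0. Lengths are in m, angles in rad, forces in N, time in s.
With the tool pointing down it reaches from about 0.425 to 0.925 m from the base axis. Payload 6.8 kg.
Tool frame: the origin (TCP) lies on the centre line of the jaws, within the pads' length; the fingertips stand 17 mm ahead of it and the grasp point (between the pads) lies 2 mm behind it; z points along the fingers, x is the direction in which the jaws open and shut, and the axes are right-handed (so a half turn about z gives the same grasp; the last joint's range is limited). The gripper opens to 85 mm and grips with 20 to 120 N. Pads are 22 mm wide; open, the fingers measure 114 mm over their backs; the gripper's body (76 mm by 85 mm) begins 54 mm behind the grasp point. The pads swing forward as they close: fully open they stand 13 mm farther back than shut.
Start: joints at [1.036, 0.477, 0.022, 1.555, -0.011, 1.109, -0.083], TCP at [0.279, -0.614, 0.248] pointing down, gripper open.
Joint ranges: [-2.96, 2.96], [-0.34, 2.1], [-1.41, 1.46], [0.24, 2.44], [-1.37, 4.51], [0.17, 1.92], [-2.96, 2.96]. Speed limits (rad/s): [2.39, 2.39, 3.14, 3.14, 3.14, 3.14, 3.14].

INTERFACE

Orientations are given as a rotation vector (axis times angle).
In Python, from bench import r gives the robot as it stands.
- The arm moves only by the tool arm_command, never from a script. Its argument "increments" is a list of rows, each a list of 3 entries, a list of its own where there are three numbers: the shift along the world's x, y, z in m, then the turn, a rotation vector about the world's x, y, z in rad, then the opening in per cent of the stroke, from 0 (shut) to 100 (fully open). A call has 1 to 10 rows; each row is the pose to reach, as a shift and turn from the pose commanded when the call began; what a row does not reach only later rows make up. A row lasts 1/10 s, in which the tool goes at most 50 mm and 8.59 degrees, less where a joint would pass 70% of its speed; a pose out of reach is approached as far as the arm can. A call with a gripper value outside its range is refused whole. The fingers move at their own pace and stop on an object; "newtons" is the grip in N (left out, the last holds). Time passes only in rows, so rows that repeat a pose let the fingers close. It gives the time, the measured TCP pose, the force and the opening at its end, in the units of the state.
- r.get_obs(): the state, without advancing time (a new reading comes with each control period).
- r.grab_frame(name): name is "scene" or "top"; returns the picture (420x560x3 uint8, blue, green, red); there is no depth.
- r.camera_model(name): a dict with "camera_matrix" (3x3 intrinsics, pixels), "camera_from_world" (4x4, takes a point from world to camera coordinates). Camera axes: x right, y down, z forward; pixel columns grow to the right and rows downward; lengths in m; the calibration is good to about 2 mm. A picture is of the moment at which its call begins. camera_model takes no time and is no camera call.
- r.hand_in(): hands the job in, once; it reports no verdict.
The state is a dict: "clock": time; "joints": joint angles; "qvel": joint speeds; "tau": joint torques, N m; "tcp_pos": TCP position; "orientation": TCP orientation; "contact_force": force on the tool from outside, world axes, zero at the start; "moment": the same for the moment, N m; "grip_width": finger opening in m.
Only numpy, scipy, OpenCV 4.12 (cv2) and the standard library are available. Lean on these libraries where they do the work, as an engineer would, in place of code of your own. Each camera call takes 0.05 s, during which the arm holds its last target. There are 200 camera calls.

## Working session

There is one attempt and no reset: what is moved stays moved. The work goes in short steps, Python scripts to look and compute and a tool call to move; the robot and the scene stay as the last step left them, time stands still between calls to the robot, and variables do not carry over. Pictures are saved under pics/ and viewed, about 12 in all and at most 16, crops included, and the job is handed in when it is done.

Besides the shell and the picture viewer there is one more tool, called after "Emit:" in YAML: its name, and indented under it one key for each argument. arm_command: Moves the arm, as the interface text tells. Its arguments: {"type":"object","properties":{"increments":{"type":"array","items":{"type":"array"}},"newtons":{"type":"number"}},"required":["increments"]}

```bash
mkdir -p pics; ls; python3 - <<'E'
from bench import r
import cv2,numpy as np
np.set_printoptions(precision=4,suppress=True)
for n in("scene","top"):
    cv2.imwrite(f"pics/{n}0.png",r.grab_frame(n)); m=r.camera_model(n); print(n,m["camera_matrix"],m["camera_from_world"])
print(r.get_obs())
E
```

```text
pics
scene [[443.7175   0.     275.9929]
 [  0.     443.7175 209.8703]
 [  0.       0.       1.    ]] [[ 0.7859 -0.6184 -0.0057 -0.2836]
 [-0.4361 -0.5477 -0.714   0.3187]
 [ 0.4384  0.5636 -0.7001  0.6123]
 [ 0.      0.      0.      1.    ]]
top [[423.7707   0.     277.7299]
 [  0.     423.7707 210.2438]
 [  0.       0.       1.    ]] [[ 0.0162 -0.9997  0.0193  0.1135]
 [-0.9942 -0.0181 -0.1059  0.4736]
 [ 0.1063 -0.0175 -0.9942  0.8665]
 [ 0.      0.      0.      1.    ]]
{'clock': 0.1, 'joints': array([ 1.0359,  0.4778,  0.0223,  1.5564, -0.0115,  1.1093, -0.0831]), 'qvel': array([ 0.0014, -0.0014,  0.0011, -0.0022, -0.0007,  0.0019,  0.0018]), 'tau': array([  0.004 , -59.7766,   1.6136, -28.1957,   0.0128,   0.0051,
        -0.0001]), 'tcp_pos': array([ 0.2792, -0.614 ,  0.2474]), 'orientation': array([-2.6409,  1.7001,  0.0024]), 'contact_force': array([-0.3888,  0.5006,  0.1527]), 'moment': array([-0.0273, -0.0264,  0.0047]), 'grip_width': 0.08541318204125917}
```

View pics/scene0.png

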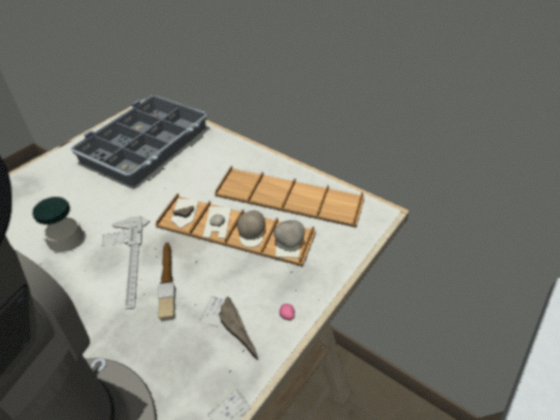

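View pics/top0.png

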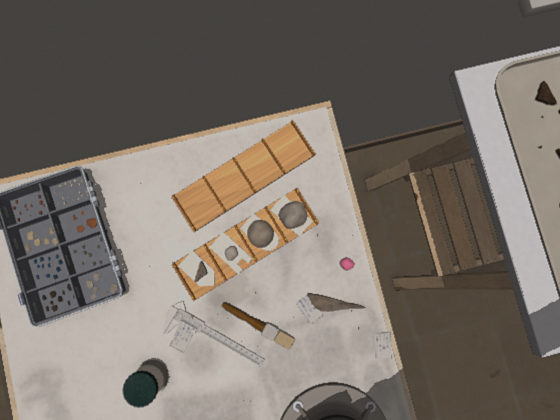

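The top view shows both racks turned by about 28°. The label rack's corners are near (173,265), (300,189), (319,222) and (195,299). From the left it holds the sherd (201,271), pebble (231,254), a darker stone (260,233) and a paler stone (293,214). The empty rack lies behind it, centred near (243,176). The pink decoy is at (347,264). Next I measure.

```bash
cat > h.py <<'E'
from bench import r
import cv2,numpy as np
np.set_printoptions(precision=4,suppress=True)
def ray(n,uv,z):
    m=r.camera_model(n);K=m["camera_matrix"];T=m["camera_from_world"];R=T[:3,:3];c=-R.T@T[:3,3]
    d=R.T@np.linalg.solve(K,[uv[0],uv[1],1.]);return c+d*(z-c[2])/d[2]
def px(n,p):
    m=r.camera_model(n);q=m["camera_matrix"]@(m["camera_from_world"]@np.append(p,1))[:3];return q[:2]/q[2]
E
python3 - <<'E'
from h import *
for n in("top","scene"):
    im=cv2.imread(f"pics/{n}0.png"); h=cv2.cvtColor(im,cv2.COLOR_BGR2HSV)
    m=cv2.inRange(h,(5,80,60),(22,255,255)); m=cv2.morphologyEx(m,cv2.MORPH_OPEN,np.ones((3,3)));m=cv2.morphologyEx(m,cv2.MORPH_CLOSE,np.ones((11,11)))
    k=1
    for c in cv2.findContours(m,cv2.RETR_EXTERNAL,cv2.CHAIN_APPROX_NONE)[0]:
        if cv2.contourArea(c)<1500: continue
        w=np.array([ray(n,p,.012)[:2] for p in c[:,0]],np.float32)
        b=cv2.minAreaRect(w); print(n,cv2.contourArea(c),c[:,0].mean(0),b); print(cv2.boxPoints(b))
im=cv2.imread("pics/top0.png")[100:310,160:360]; a=cv2.resize(im,None,fx=3,fy=3,interpolation=cv2.INTER_CUBIC)[:600]
cv2.imwrite("pics/topc.png",a)
im=cv2.imread("pics/scene0.png")[150:280,140:380]; cv2.imwrite("pics/scenec.png",cv2.resize(im,None,fx=3.2,fy=3.2,interpolation=cv2.INTER_CUBIC))
E
```

```text
top 4403.5 [442.2588 247.635 ] ((0.44404757022857666, -0.2217646837234497), (0.2633388042449951, 0.20128045976161957), 1.1623823642730713)
[[ 0.3104 -0.1238]
 [ 0.3144 -0.3251]
 [ 0.5777 -0.3197]
 [ 0.5736 -0.1185]]
top 7022.0 [188.6866 152.801 ] ((0.5242952108383179, 0.3352172076702118), (0.20703944563865662, 0.7264513969421387), 14.962241172790527)
[[ 0.3305  0.6594]
 [ 0.5181 -0.0424]
 [ 0.7181  0.011 ]
 [ 0.5305  0.7129]]
scene 7406.5 [250.9674 212.969 ] ((0.4716319143772125, 0.18830528855323792), (0.22167521715164185, 0.3851858079433441), 33.4739990234375)
[[ 0.273   0.2878]
 [ 0.4854 -0.0335]
 [ 0.6703  0.0888]
 [ 0.4579  0.4101]]
```

View pics/topc.png

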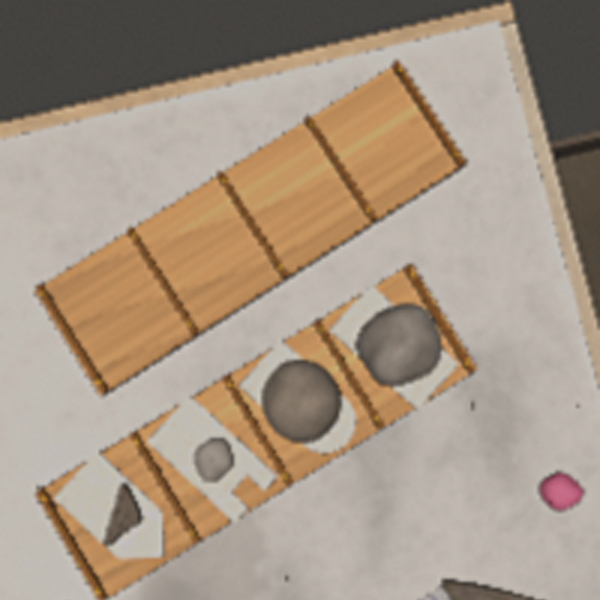

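View pics/scenec.png

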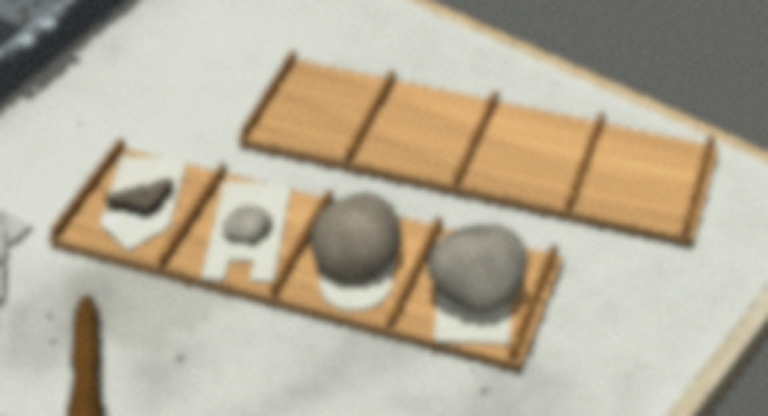

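From left to right the slips are pointed (sherd), notched (pebble), rounded (low stone) and straight (tall stone). So in the empty rack the tall stone goes to the left end, then low stone, pebble and sherd. The sherd looks more oblique than the text says, so I measure it closely along with the strips and the blobs.

```bash
python3 - <<'E'
from h import *
im=cv2.imread("pics/top0.png"); h=cv2.cvtColor(im,cv2.COLOR_BGR2HSV)
roi=np.zeros(im.shape[:2],np.uint8); cv2.fillPoly(roi,[np.array([[165,190],[298,115],[325,220],[195,306],[165,270]])],255)
m=cv2.inRange(h,(3,110,20),(22,255,135))&roi
S=[]
for c in cv2.findContours(m,cv2.RETR_EXTERNAL,cv2.CHAIN_APPROX_NONE)[0]:
    b=cv2.minAreaRect(c)
    if max(b[1])>25:
        bp=cv2.boxPoints(b); w=np.array([ray("top",p,.018)[:2] for p in bp]); S.append(np.r_[w.mean(0),b[0],b[1]])
S=np.array(S); print(S)
g=cv2.inRange(h,(0,0,20),(30,75,150))&roi; g=cv2.morphologyEx(g,cv2.MORPH_OPEN,np.ones((3,3)))
for c in cv2.findContours(g,cv2.RETR_EXTERNAL,cv2.CHAIN_APPROX_NONE)[0]:
    if cv2.contourArea(c)<30: continue
    w=np.array([ray("top",p,.022)[:2] for p in c[:,0]],np.float32); print("blob",cv2.contourArea(c),cv2.minAreaRect(c),cv2.minAreaRect(w))
a=cv2.resize(im[248:292,176:216],None,fx=12,fy=12,interpolation=cv2.INTER_NEAREST)
s=cv2.imread("pics/scene0.png")[193:228,165:205]; s=cv2.resize(s,(480,420),interpolation=cv2.INTER_NEAREST)
o=np.zeros((528,800,3),np.uint8); o[:,:480]=a; o2=cv2.resize(s,(320,280),interpolation=cv2.INTER_NEAREST); o[:280,480:]=o2
cv2.imwrite("pics/sherd.png",o)
E
```

```text
[[  0.3219   0.3137 183.7798 280.8368  41.6773   2.9512]
 [  0.3615   0.2503 215.0794 262.0665  41.3382   2.817 ]
 [  0.4032   0.1883 245.3407 242.4883  32.7567   2.1541]
 [  0.4426   0.125  275.8676 224.2794  40.8167   2.5725]
 [  0.464    0.3185 184.1923 212.5385  41.6025   3.0509]
 [  0.4826   0.0618 306.     206.      40.4835   3.1287]
 [  0.5103   0.2604 212.5471 191.2882  36.0474   2.3009]
 [  0.5483   0.1958 243.4976 174.1781  32.4469   2.4199]
 [  0.5895   0.1333 273.1769 155.8863  40.4967   2.7038]
 [  0.6411   0.0781 299.1154 132.9231  27.735    2.4962]]
blob 125.0 ((201.4513397216797, 271.9081115722656), (9.925397872924805, 21.174184799194336), 17.10272979736328) ((0.3409399092197418, 0.277144193649292), (0.020546209067106247, 0.04311533644795418), 74.78736114501953)
blob 89.0 ((231.00003051757812, 252.50003051757812), (12.020814895629883, 13.435027122497559), 45.0) ((0.3817169666290283, 0.217327281832695), (0.025046637281775475, 0.027693016454577446), 46.10769271850586)
blob 522.5 ((259.7500305175781, 233.2500457763672), (26.870054244995117, 24.748737335205078), 45.0) ((0.42285388708114624, 0.1584194302558899), (0.056348226964473724, 0.05166780948638916), 45.967491149902344)
blob 553.0 ((292.79998779296875, 214.6000213623047), (25.93838882446289, 27.72724151611328), 63.43495178222656) ((0.4633136987686157, 0.0896543562412262), (0.05471894145011902, 0.0586378239095211), 27.504650115966797)
```

View pics/sherd.png

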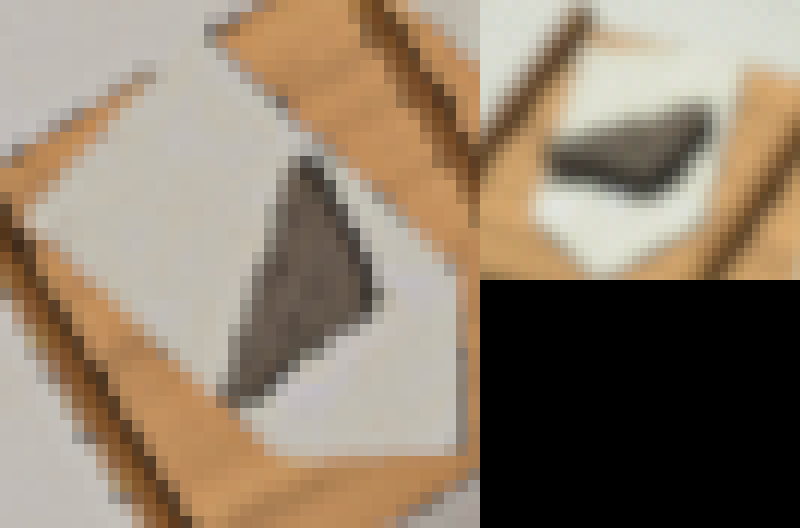

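```bash
python3 - <<'E'
from h import *
im=cv2.imread("pics/top0.png"); h=cv2.cvtColor(im,cv2.COLOR_BGR2HSV)
def rot(a): return np.array([[np.cos(a),-np.sin(a)],[np.sin(a),np.cos(a)]])
m=cv2.inRange(h,(3,90,20),(25,255,255))
for nm,poly in(("empty",[[165,185],[296,115],[325,155],[195,236],[165,200]]),("label",[[165,262],[303,182],[328,220],[195,306],[165,270]])):
    roi=np.zeros(im.shape[:2],np.uint8); cv2.fillPoly(roi,[np.array(poly)],255)
    p=cv2.findNonZero(m&roi)[:,0]
    hull=cv2.convexHull(p)[:,0]
    w=np.array([ray("top",q,.016)[:2] for q in hull],np.float32); b=cv2.minAreaRect(w); print(nm,b,len(p))
    bp=cv2.boxPoints(b); 
    print([px("top",[*q,.016]) for q in bp])
T=[(201.4,260.9),(207.5,272.8),(196,281.3)]; S=[(192.5,206.8),(185,216.8),(175,213)]
for z in(.014,.027):
    print(z); 
    for n,P in(("top",T),("scene",S)): print(n,np.array([ray(n,p,z)[:2] for p in P]).tolist())
m_=r.camera_model("top")["camera_from_world"]; print(-m_[:3,:3].T@m_[:3,3])
# stones by both views, mid-height
for n in("top","scene"):
    im=cv2.imread(f"pics/{n}0.png"); h=cv2.cvtColor(im,cv2.COLOR_BGR2HSV); g=cv2.inRange(h,(0,0,20),(30,85,165)); g=cv2.morphologyEx(g,cv2.MORPH_OPEN,np.ones((3,3)))
    L=((201,271,.02),(231,253,.022),(260,233,.035),(293,214,.038)) if n=="top" else ((183,212,.02),(217,220,.022),(251,224,.035),(290,234,.038))
    k,lab,st,ce=cv2.connectedComponentsWithStats(g)
    for u,v,z in L:
        i=lab[v,u]; print(n,(u,v),i,st[i],ce[i],ray(n,ce[i],z)[:2])
E
```

```text
empty ((0.5471509695053101, 0.19576500356197357), (0.0900053158402443, 0.3077525496482849), 33.85301971435547) 5911
[array([193.1375, 231.6303]), array([315.1029, 154.1464]), array([292.2893, 119.9343]), array([170.7073, 195.9433])]
label ((0.4021175503730774, 0.1875177025794983), (0.08845414966344833, 0.3084883391857147), 32.597896575927734) 2797
[array([192.9164, 300.528 ]), array([318.9464, 222.5094]), array([296.873 , 187.3036]), array([171.2994, 263.8099])]
0.014
top [[0.36325933804623506, 0.27935076701519734], [0.3388240324532578, 0.2658026300197963], [0.32095568628095505, 0.2890634593400651]]
scene [[0.3643994699890405, 0.2851456964899707], [0.3374433426765352, 0.26922249666335885], [0.3268866992712613, 0.29163375710836437]]
0.027
top [[0.36345876205186023, 0.277286878111312], [0.339378212034307, 0.26393543508061046], [0.3217692812969417, 0.2868585600550526]]
scene [[0.3589009265683631, 0.27233883928046265], [0.3324918016736509, 0.25673875815347635], [0.32214937707657293, 0.278695242083032]]
[0.377  0.1372 0.9094]
top (201, 271) 29 [195 261  13  21 160] [200.6813 271.1375] [0.3423 0.2791]
top (231, 253) 28 [225 246  13  15 160] [230.8625 252.7063] [0.3813 0.2176]
top (260, 233) 19 [247 220  27  28 575] [260.0139 233.2487] [0.4221 0.1576]
top (293, 214) 16 [278 202  29  27 603] [292.8342 214.6368] [0.4616 0.0905]
scene (183, 212) 9 [174 206  20  11 144] [184.0486 211.3056] [0.3416 0.2785]
scene (217, 220) 0 [     0      0    560    420 213234] [282.6203 195.0292] [0.5282 0.1898]
scene (251, 224) 11 [237 211  28  28 632] [250.7484 224.307 ] [0.4187 0.1519]
scene (290, 234) 14 [274 220  31  28 676] [289.0843 233.4024] [0.4597 0.0854]
```

Two views agree on the positions. Each find lies within about 4 mm of its bay centre. The label rack is at (0.402, 0.188) with yaw 0.569, and the empty rack at (0.547, 0.196) with yaw 0.59. The sherd is a triangle whose long edge is about 40° off the row, so it needs its own grip direction. I approach for the tall stone first.

Emit:
arm_command:
  increments:
    - [[0.05,0.04,0],[0,0,0.15],100]
    - [[0.25,0.4,0],[0,0,1.0],100]
    - [[0.25,0.4,0],[0,0,1.0],100]
    - [[0.25,0.4,0],[0,0,1.0],100]
    - [[0.25,0.4,0],[0,0,1.0],100]
    - [[0.25,0.4,0],[0,0,1.0],100]
    - [[0.25,0.4,0],[0,0,1.0],100]
    - [[0.25,0.4,0],[0,0,1.0],100]
    - [[0.25,0.4,0],[0,0,1.0],100]
    - [[0.25,0.4,0],[0,0,1.0],100]
  newtons: 40

```text
clock: 1.1
tcp_pos: [0.5314, -0.2091, 0.2483]
orientation: [-3.132, 0.217, -0.001]
contact_force: [0.5, 0.3, 0.1]
grip_width: 0.0855
```

Emit:
arm_command:
  increments:
    - [[-0.067,0.305,-0.08],[0,0,0.711],100]
    - [[-0.067,0.305,-0.08],[0,0,0.711],100]
    - [[-0.067,0.305,-0.08],[0,0,0.711],100]
    - [[-0.067,0.305,-0.08],[0,0,0.711],100]
    - [[-0.067,0.305,-0.08],[0,0,0.711],100]
    - [[-0.067,0.305,-0.08],[0,0,0.711],100]
    - [[-0.067,0.305,-0.08],[0,0,0.711],100]
    - [[-0.067,0.305,-0.08],[0,0,0.711],100]
    - [[-0.067,0.305,-0.08],[0,0,0.711],100]

```text
clock: 2.0
tcp_pos: [0.4623, 0.0903, 0.1681]
orientation: [3.016, 0.88, -0.001]
contact_force: [0.6, -1.7, -1.5]
grip_width: 0.0854
```

```bash
python3 - <<'E'
from h import *
o=r.get_obs(); print(o["tcp_pos"],o["orientation"],o["joints"])
a=r.grab_frame("top")[100:310,160:360];b=r.grab_frame("scene")[120:330,130:330]
cv2.imwrite("pics/a1.png",np.hstack([cv2.resize(x,(400,420),interpolation=cv2.INTER_CUBIC) for x in(a,b)]))
p=o["tcp_pos"]; print(px("top",p),px("scene",p))
E
```

```text
[0.4623 0.0903 0.1681] [ 3.0155  0.88   -0.0011] [ 0.2097  0.3089 -0.6216  2.0745  0.2428  0.8289  0.0128]
[296.9811 207.1595] [289.5586 178.7825]
```

View pics/a1.png

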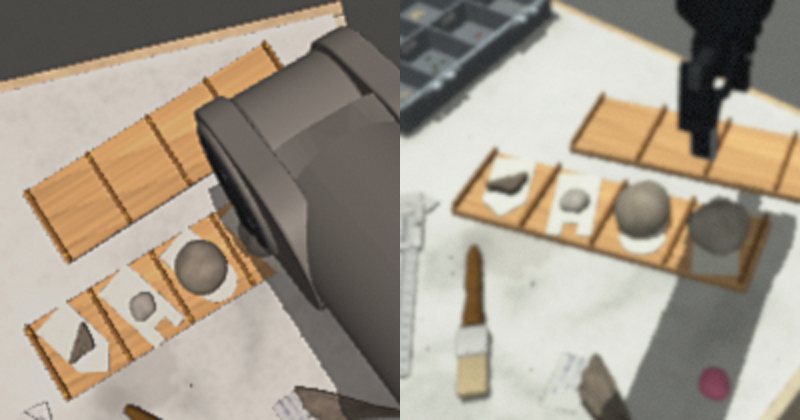

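The gripper stands over the tall stone, with the jaws along the rack's x. Next I go down and grip.

Emit:
arm_command:
  increments:
    - [[0,0,-0.05],[0,0,0],100]
    - [[0,0,-0.08],[0,0,0],100]
    - [[0,0,-0.1],[0,0,0],100]
    - [[0,0,-0.115],[0,0,0],100]
    - [[0,0,-0.13],[0,0,0],100]
    - [[0,0,-0.13],[0,0,0],100]

```text
clock: 2.7
tcp_pos: [0.4618, 0.0886, 0.0369]
orientation: [3.017, 0.875, -0.005]
contact_force: [0.0, -0.5, -0.5]
grip_width: 0.0855
```

Emit:
arm_command:
  increments:
    - [[0,0,0],[0,0,0],50]
    - [[0,0,0],[0,0,0],40]
    - [[0,0,0],[0,0,0],40]
    - [[0,0,0],[0,0,0],40]
    - [[0,0,0],[0,0,0],40]
    - [[0,0,0],[0,0,0],40]
    - [[0,0,0],[0,0,0],40]
    - [[0,0,0],[0,0,0],40]

```text
clock: 3.5
tcp_pos: [0.4632, 0.0901, 0.0395]
orientation: [3.015, 0.877, 0.002]
contact_force: [-1.0, -0.9, 6.5]
grip_width: 0.0504
```

Emit:
arm_command:
  increments:
    - [[0,0,0.01],[0,0,0],40]
    - [[0,0,0.03],[0,0,0],40]
    - [[0,0,0.06],[0,0,0],40]
    - [[0,0,0.09],[0,0,0],40]
    - [[0,0,0.1],[0,0,0],40]
    - [[0,0,0.1],[0,0,0],40]

```text
clock: 4.1
tcp_pos: [0.4634, 0.0906, 0.1399]
orientation: [3.016, 0.878, 0.006]
contact_force: [-0.0, 0.1, -3.0]
grip_width: 0.0505
```

```bash
python3 - <<'E'
from h import *
o=r.get_obs(); print(o["tcp_pos"],o["orientation"],o["contact_force"],o["grip_width"])
a=r.grab_frame("scene")[100:310,180:380]
cv2.imwrite("pics/a2.png",cv2.resize(a,(570,598),interpolation=cv2.INTER_CUBIC))
E
```

```text
[0.4634 0.0906 0.1399] [3.0156 0.8778 0.0057] [-0.0097  0.0664 -2.9839] 0.05053726452410271
```

View pics/a2.png

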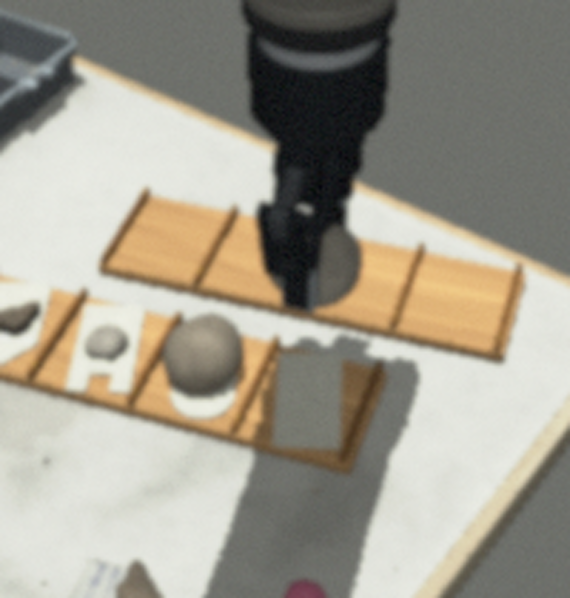

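The stone is held: the load is about 3 N and the width is steady. It hangs near the jaw centre, about 291 px against a TCP at 290 px. Now I carry it to the left bay of the empty rack.

Emit:
arm_command:
  increments:
    - [[0.005,0.03,0],[0,0,0.022],40]
    - [[0.01,0.07,0],[0,0,0.022],40]
    - [[0.015,0.11,0],[0,0,0.022],40]
    - [[0.018,0.15,0],[0,0,0.022],40]
    - [[0.02,0.18,0],[0,0,0.022],40]
    - [[0.021,0.1985,-0.02],[0,0,0.022],40]
    - [[0.021,0.1985,-0.05],[0,0,0.022],40]
    - [[0.021,0.1985,-0.07],[0,0,0.022],40]
    - [[0.021,0.1985,-0.08],[0,0,0.022],40]
    - [[0.021,0.1985,-0.08],[0,0,0.022],40]

```text
clock: 5.15
tcp_pos: [0.4819, 0.288, 0.0559]
orientation: [3.005, 0.912, -0.007]
contact_force: [-0.5, -0.6, -1.6]
grip_width: 0.0503
```

```bash
python3 - <<'E'
from h import *
o=r.get_obs(); print(o["tcp_pos"],o["orientation"],o["contact_force"],o["grip_width"])
p=o["tcp_pos"]; a=r.grab_frame("scene"); print("tcp",px("scene",p), "underside exp",px("scene",p-[0,0,.0255]),"bay",px("scene",[.4845,.2892,.012]))
cv2.imwrite("pics/a3.png",cv2.resize(a[120:260,170:350],(750,583),interpolation=cv2.INTER_CUBIC))
E
```

```text
[0.4819 0.288  0.0559] [ 3.0051  0.912  -0.0073] [-0.5499 -0.591  -1.6317] 0.05034325777286737
tcp [236.9301 168.1263] underside exp [237.7198 177.2739] bay [238.9348 182.8862]
```

View pics/a3.png

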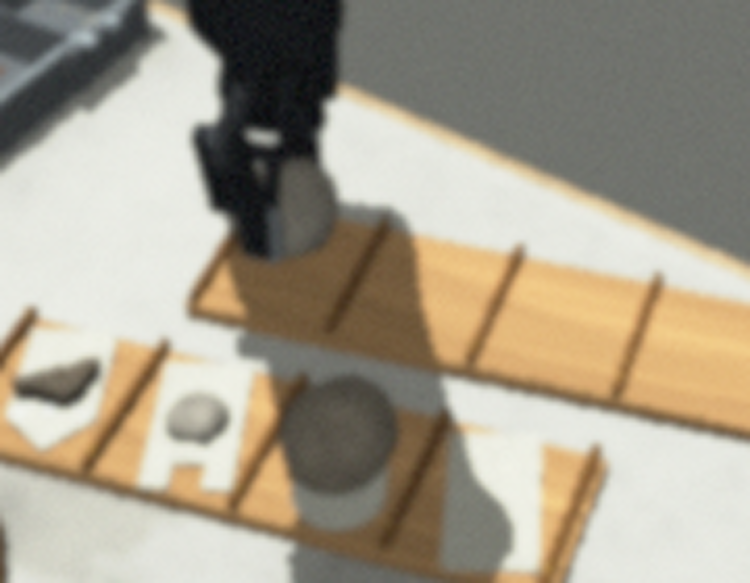

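The stone is over the left bay: centre near 238 px, against the bay at 239 px. I lower it slowly.

Emit:
arm_command:
  increments:
    - [[0,0,-0.004],[0,0,0],40]
    - [[0,0,-0.008],[0,0,0],40]
    - [[0,0,-0.012],[0,0,0],40]
    - [[0,0,-0.015],[0,0,0],40]
    - [[0,0,-0.017],[0,0,0],40]
    - [[0,0,-0.018],[0,0,0],40]
    - [[0,0,-0.018],[0,0,0],40]

```text
clock: 5.9
tcp_pos: [0.4834, 0.289, 0.0402]
orientation: [-3.006, -0.912, 0.0]
contact_force: [-0.9, 0.0, -2.0]
grip_width: 0.0501
```

Emit:
arm_command:
  increments:
    - [[0.001,0,-0.001],[0,0,0],40]
    - [[0.001,0,-0.0015],[0,0,0],40]
    - [[0.001,0,-0.0015],[0,0,0],40]

```text
clock: 6.2
tcp_pos: [0.4845, 0.289, 0.0388]
orientation: [-3.006, -0.912, -0.0]
contact_force: [0.3, -0.5, -0.9]
grip_width: 0.0504
```

Emit:
arm_command:
  increments:
    - [[0,0,-0.0005],[0,0,0],40]
    - [[0,0,-0.001],[0,0,0],40]
    - [[0,0,-0.001],[0,0,0],40]

```text
clock: 6.5
tcp_pos: [0.4844, 0.289, 0.0377]
orientation: [-3.006, -0.912, 0.0]
contact_force: [0.0, -0.0, -1.8]
grip_width: 0.0505
```

Emit:
arm_command:
  increments:
    - [[0,0,-0.0005],[0,0,0],40]
    - [[0,0,-0.001],[0,0,0],40]
    - [[0,0,-0.001],[0,0,0],40]

```text
clock: 6.8
tcp_pos: [0.4845, 0.289, 0.0376]
orientation: [3.006, 0.912, 0.0]
contact_force: [-2.7, -2.2, 6.6]
grip_width: 0.0508
```

Emit:
arm_command:
  increments:
    - [[0,0,-0.0005],[0,0,0],40]
    - [[0,0,-0.001],[0,0,0],40]
    - [[0,0,-0.001],[0,0,0],40]

```text
clock: 7.1
tcp_pos: [0.4845, 0.289, 0.0375]
orientation: [3.005, 0.911, 0.001]
contact_force: [-5.0, -3.3, 16.6]
grip_width: 0.0505
```

It touches at TCP z = 0.0376, now with 17 N. I ease off by 1.5 mm, release and rise.

Emit:
arm_command:
  increments:
    - [[0,0,0.0015],[0,0,0],40]
    - [[0,0,0.0015],[0,0,0],65]
    - [[0,0,0.0015],[0,0,0],75]
    - [[0,0,0.0015],[0,0,0],100]
    - [[0,0,0.0015],[0,0,0],100]
    - [[0,0,0.0015],[0,0,0],100]
    - [[0,0,0.01],[0,0,0],100]
    - [[0,0,0.03],[0,0,0],100]
    - [[0,0,0.06],[0,0,0],100]
    - [[0,0,0.09],[0,0,0],100]

```text
clock: 8.1
tcp_pos: [0.4841, 0.289, 0.127]
orientation: [-3.006, -0.912, 0.001]
contact_force: [0.6, -1.0, -0.3]
grip_width: 0.0856
```

Emit:
arm_command:
  increments:
    - [[-0.02,-0.045,0],[0,0,-0.02],100]
    - [[-0.041,-0.089,0],[0,0,-0.022],100]
    - [[-0.0625,-0.133,0],[0,0,-0.022],100]
    - [[-0.0625,-0.133,0],[0,0,-0.022],100]
    - [[-0.0625,-0.133,0],[0,0,-0.022],100]
    - [[-0.0625,-0.133,-0.04],[0,0,-0.022],100]
    - [[-0.0625,-0.133,-0.065],[0,0,-0.022],100]
    - [[-0.0625,-0.133,-0.08],[0,0,-0.022],100]
    - [[-0.0625,-0.133,-0.09],[0,0,-0.022],100]
    - [[-0.0625,-0.133,-0.09],[0,0,-0.022],100]

```text
clock: 9.1
tcp_pos: [0.4219, 0.1573, 0.0351]
orientation: [-3.015, -0.881, 0.002]
contact_force: [0.1, 0.4, 0.4]
grip_width: 0.0857
```

Emit:
arm_command:
  increments:
    - [[0,0,0],[0,0,0],50]
    - [[0,0,0],[0,0,0],40]
    - [[0,0,0],[0,0,0],40]
    - [[0,0,0],[0,0,0],40]
    - [[0,0,0],[0,0,0],40]
    - [[0,0,0],[0,0,0],40]
    - [[0,0,0],[0,0,0],40]
    - [[0,0,0],[0,0,0],40]

```text
clock: 9.9
tcp_pos: [0.4226, 0.1564, 0.0371]
orientation: [3.016, 0.879, 0.003]
contact_force: [-2.4, -0.5, 8.0]
grip_width: 0.0532
```

Emit:
arm_command:
  increments:
    - [[0,0,0.01],[0,0,0],40]
    - [[0,0,0.03],[0,0,0],40]
    - [[0,0,0.06],[0,0,0],40]
    - [[0,0,0.09],[0,0,0],40]
    - [[0,0,0.1],[0,0,0],40]
    - [[0,0,0.1],[0,0,0],40]

```text
clock: 10.5
tcp_pos: [0.423, 0.1561, 0.1373]
orientation: [3.016, 0.878, 0.006]
contact_force: [1.5, 0.0, -2.9]
grip_width: 0.053
```

```bash
python3 - <<'E'
from h import *
o=r.get_obs(); p=o["tcp_pos"]; a=r.grab_frame("scene"); print(p,"tcp",px("scene",p), "tall c",px("scene",[.4845,.2892,.0365]))
cv2.imwrite("pics/a4.png",cv2.resize(a[120:260,170:350],(750,583),interpolation=cv2.INTER_CUBIC))
E
```

```text
[0.423  0.1561 0.1373] tcp [248.6924 182.1488] tall c [238.2099 174.3379]
```

View pics/a4.png

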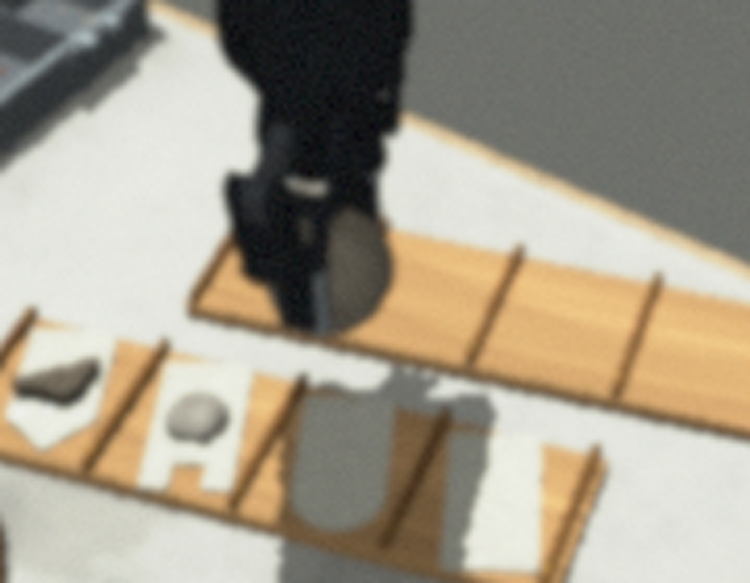

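Low stone held (53 mm, load −2.9 N), hanging at the jaw centre. I carry it to the second bay.

Emit:
arm_command:
  increments:
    - [[0.03,0.02,0],[0,0,0.02],40]
    - [[0.06,0.04,0],[0,0,0.022],40]
    - [[0.09,0.06,0],[0,0,0.022],40]
    - [[0.103,0.071,0],[0,0,0.022],40]
    - [[0.103,0.071,-0.03],[0,0,0.022],40]
    - [[0.103,0.071,-0.06],[0,0,0.022],40]
    - [[0.103,0.071,-0.08],[0,0,0.022],40]
    - [[0.103,0.071,-0.09],[0,0,0.022],40]
    - [[0.103,0.071,-0.095],[0,0,0.022],40]
    - [[0.103,0.071,-0.095],[0,0,0.022],40]

```text
clock: 11.55
tcp_pos: [0.5245, 0.227, 0.0401]
orientation: [3.006, 0.912, -0.002]
contact_force: [0.3, -1.0, -2.2]
grip_width: 0.0528
```

Emit:
arm_command:
  increments:
    - [[0,0,-0.001],[0,0,0],40]
    - [[0,0,-0.002],[0,0,0],40]
    - [[0,0,-0.003],[0,0,0],40]
    - [[0,0,-0.004],[0,0,0],40]
    - [[0,0,-0.004],[0,0,0],40]

```text
clock: 12.05
tcp_pos: [0.525, 0.227, 0.0369]
orientation: [3.006, 0.912, 0.0]
contact_force: [-0.4, 0.5, -2.3]
grip_width: 0.0533
```

Emit:
arm_command:
  increments:
    - [[0.001,0,-0.001],[0,0,0],40]
    - [[0.001,0,-0.001],[0,0,0],40]

```text
clock: 12.25
tcp_pos: [0.5261, 0.227, 0.0358]
orientation: [-3.006, -0.912, -0.0]
contact_force: [-0.5, 0.4, -2.4]
grip_width: 0.0532
```

Emit:
arm_command:
  increments:
    - [[0,0,-0.0005],[0,0,0],40]
    - [[0,0,-0.001],[0,0,0],40]
    - [[0,0,-0.001],[0,0,0],40]

```text
clock: 12.55
tcp_pos: [0.526, 0.227, 0.0352]
orientation: [3.006, 0.912, 0.0]
contact_force: [-1.5, -1.4, 3.5]
grip_width: 0.0532
```

It touches (3.5 N). I release, rise, and go to the pebble.

Emit:
arm_command:
  increments:
    - [[0,0,0.0005],[0,0,0],65]
    - [[0,0,0.0005],[0,0,0],75]
    - [[0,0,0.0005],[0,0,0],100]
    - [[0,0,0.0005],[0,0,0],100]
    - [[0,0,0.0005],[0,0,0],100]
    - [[0,0,0.01],[0,0,0],100]
    - [[0,0,0.03],[0,0,0],100]
    - [[0,0,0.06],[0,0,0],100]
    - [[0,0,0.09],[0,0,0],100]
    - [[0,0,0.09],[0,0,0],100]

```text
clock: 13.55
tcp_pos: [0.5283, 0.2287, 0.1295]
orientation: [-3.005, -0.911, -0.012]
contact_force: [0.4, 0.3, 0.1]
grip_width: 0.0854
```

Emit:
arm_command:
  increments:
    - [[-0.045,-0.003,0],[0,0,-0.02],80]
    - [[-0.09,-0.006,0],[0,0,-0.022],60]
    - [[-0.135,-0.0085,0],[0,0,-0.022],60]
    - [[-0.1445,-0.0085,0],[0,0,-0.022],60]
    - [[-0.1445,-0.0085,0],[0,0,-0.022],60]
    - [[-0.1445,-0.0085,-0.02],[0,0,-0.022],60]
    - [[-0.1445,-0.0085,-0.05],[0,0,-0.022],60]
    - [[-0.1445,-0.0085,-0.07],[0,0,-0.022],60]
    - [[-0.1445,-0.0085,-0.08],[0,0,-0.022],60]
    - [[-0.1445,-0.0085,-0.08],[0,0,-0.022],60]

```text
clock: 14.55
tcp_pos: [0.3819, 0.2185, 0.0438]
orientation: [3.016, 0.878, -0.003]
contact_force: [-0.4, -0.4, -0.4]
grip_width: 0.051
```

```bash
python3 - <<'E'
from h import *
o=r.get_obs(); p=o["tcp_pos"]; a=r.grab_frame("scene"); print(p,"tcp",px("scene",p), "tip",px("scene",p-[0,0,.017]),"pebble",px("scene",[.3815,.2185,.022]))
cv2.imwrite("pics/a5.png",cv2.resize(a[120:260,170:350],(750,583),interpolation=cv2.INTER_CUBIC))
E
```

```text
[0.3819 0.2185 0.0438] tcp [215.5215 210.4745] tip [216.3841 216.5579] pebble [216.4495 218.3429]
```

View pics/a5.png

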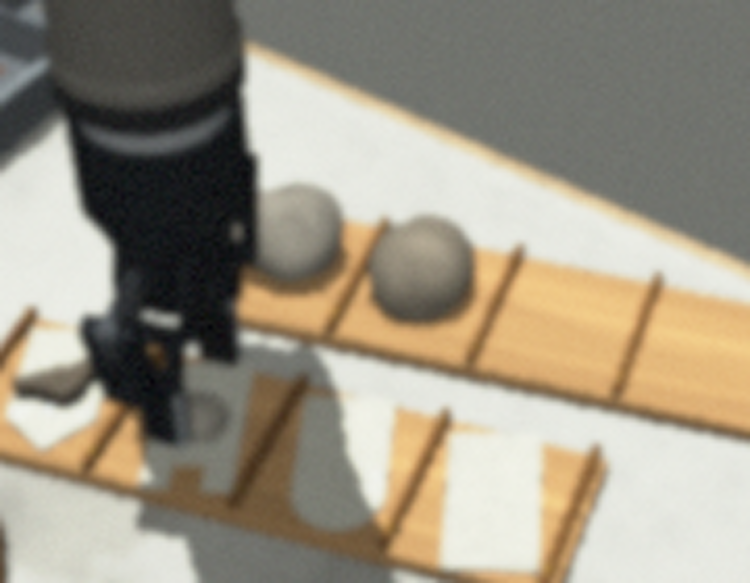

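Both stones stand upright in the two left bays. The pebble lies between the fingers. I go down the last centimetre and grip lightly.

Emit:
arm_command:
  increments:
    - [[0,0,-0.005],[0,0,0],60]
    - [[0,0,-0.01],[0,0,0],60]
    - [[0,0,-0.01],[0,0,0],60]
  newtons: 25

```text
clock: 14.9
tcp_pos: [0.3816, 0.2185, 0.0347]
orientation: [3.016, 0.879, 0.0]
contact_force: [0.1, 1.0, 0.1]
grip_width: 0.0512
```

Emit:
arm_command:
  increments:
    - [[0,0,-0.001],[0,0,0],40]
    - [[0,0,-0.001],[0,0,0],30]
    - [[0,0,-0.001],[0,0,0],20]
    - [[0,0,-0.001],[0,0,0],12]
    - [[0,0,-0.001],[0,0,0],12]
    - [[0,0,-0.001],[0,0,0],12]
    - [[0,0,-0.001],[0,0,0],12]

```text
clock: 15.6
tcp_pos: [0.3816, 0.2186, 0.0341]
orientation: [3.016, 0.879, 0.001]
contact_force: [-0.5, -0.8, 5.0]
grip_width: 0.0248
```

Emit:
arm_command:
  increments:
    - [[0,0,0.005],[0,0,0],12]
    - [[0,0,0.015],[0,0,0],12]
    - [[0,0,0.035],[0,0,0],12]
    - [[0,0,0.06],[0,0,0],12]
    - [[0,0,0.09],[0,0,0],12]
    - [[0,0,0.1],[0,0,0],12]
    - [[0,0,0.1],[0,0,0],12]

```text
clock: 16.3
tcp_pos: [0.3824, 0.2189, 0.1354]
orientation: [-3.016, -0.878, -0.006]
contact_force: [1.2, 0.7, -0.1]
grip_width: 0.0248
```

Emit:
arm_command:
  increments:
    - [[0.04,-0.012,0],[0,0,0.022],12]
    - [[0.085,-0.025,0],[0,0,0.022],12]
    - [[0.13,-0.038,0],[0,0,0.022],12]
    - [[0.17,-0.05,0],[0,0,0.022],12]
    - [[0.1865,-0.054,0],[0,0,0.022],12]
    - [[0.1865,-0.054,-0.03],[0,0,0.022],12]
    - [[0.1865,-0.054,-0.06],[0,0,0.022],12]
    - [[0.1865,-0.054,-0.08],[0,0,0.022],12]
    - [[0.1865,-0.054,-0.09],[0,0,0.022],12]
    - [[0.1865,-0.054,-0.09],[0,0,0.022],12]

```text
clock: 17.3
tcp_pos: [0.5664, 0.1641, 0.0416]
orientation: [-3.006, -0.913, 0.006]
contact_force: [-0.7, 0.2, 0.3]
grip_width: 0.0245
```

```bash
python3 - <<'E'
from h import *
o=r.get_obs(); p=o["tcp_pos"]; a=r.grab_frame("scene"); print(p,o["contact_force"],o["grip_width"],"tcp",px("scene",p), "tip",px("scene",p-[0,0,.017]),"bay",px("scene",[.5681,.1647,.012]))
cv2.imwrite("pics/a6.png",cv2.resize(a[120:260,170:350],(750,583),interpolation=cv2.INTER_CUBIC))
E
```

```text
[0.5664 0.1641 0.0416] [-0.7116  0.204   0.2839] 0.02446410714952998 tcp [304.6714 186.8765] tip [304.3526 192.9238] bay [304.5598 196.8135]
```

View pics/a6.png

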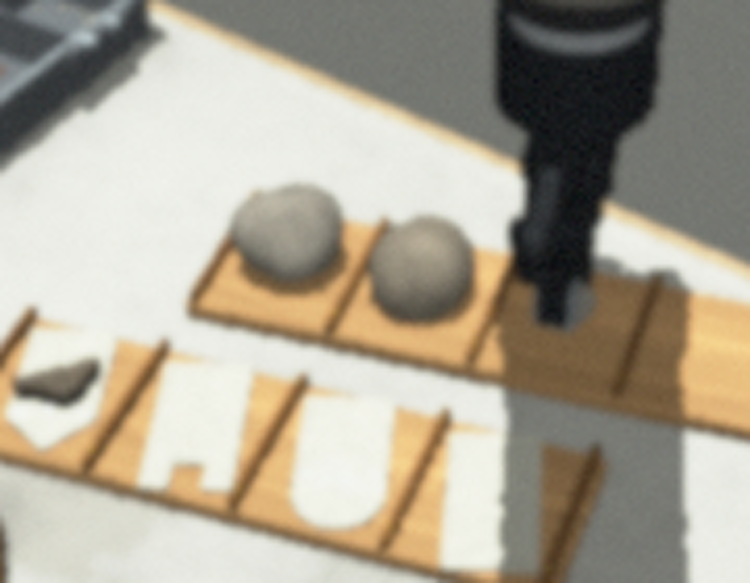

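Pebble held over the third bay. I lower it.

Emit:
arm_command:
  increments:
    - [[0,0,-0.002],[0,0,0],12]
    - [[0,0,-0.004],[0,0,0],12]
    - [[0,0,-0.006],[0,0,0],12]
    - [[0,0,-0.008],[0,0,0],12]
    - [[0,0,-0.008],[0,0,0],12]

```text
clock: 17.85
tcp_pos: [0.5679, 0.1644, 0.0358]
orientation: [3.006, 0.912, -0.0]
contact_force: [-0.0, -0.7, 0.1]
grip_width: 0.0249
```

Emit:
arm_command:
  increments:
    - [[0,0,-0.0005],[0,0,0],12]
    - [[0,0,-0.001],[0,0,0],12]
    - [[0,0,-0.001],[0,0,0],12]

```text
clock: 18.15
tcp_pos: [0.5679, 0.1645, 0.0348]
orientation: [3.006, 0.912, -0.0]
contact_force: [-0.8, 0.5, 0.2]
grip_width: 0.0245
```

Emit:
arm_command:
  increments:
    - [[0,0,-0.0005],[0,0,0],12]
    - [[0,0,-0.001],[0,0,0],12]
    - [[0,0,-0.0015],[0,0,0],12]
    - [[0,0,-0.0015],[0,0,0],12]

```text
clock: 18.55
tcp_pos: [0.5679, 0.1645, 0.0332]
orientation: [-3.006, -0.912, 0.0]
contact_force: [-0.2, 0.2, -1.1]
grip_width: 0.0248
```

Emit:
arm_command:
  increments:
    - [[0,0,-0.0005],[0,0,0],12]
    - [[0,0,-0.001],[0,0,0],12]
    - [[0,0,-0.001],[0,0,0],12]

```text
clock: 18.85
tcp_pos: [0.5679, 0.1646, 0.0323]
orientation: [-3.006, -0.912, -0.0]
contact_force: [1.4, 0.8, -0.3]
grip_width: 0.0244
```

Emit:
arm_command:
  increments:
    - [[0,0,-0.0005],[0,0,0],12]
    - [[0,0,-0.0005],[0,0,0],12]
    - [[0,0,-0.0005],[0,0,0],12]

```text
clock: 19.15
tcp_pos: [0.568, 0.1646, 0.0322]
orientation: [3.006, 0.912, 0.0]
contact_force: [-2.0, -0.1, 5.4]
grip_width: 0.0247
```

It touches. I release, rise, and go above the sherd with the jaws turned square to its long edge.

Emit:
arm_command:
  increments:
    - [[0,0,0.0005],[0,0,0],40]
    - [[0,0,0.0005],[0,0,0],60]
    - [[0,0,0.0005],[0,0,0],60]
    - [[0,0,0.01],[0,0,0],60]
    - [[0,0,0.03],[0,0,0],60]
    - [[0,0,0.06],[0,0,0],60]
    - [[0,0,0.09],[0,0,0],60]
    - [[-0.04,0.02,0.1],[0,0,0.1],60]
    - [[-0.08,0.04,0.1],[0,0,0.2],50]
    - [[-0.08,0.04,0.1],[0,0,0.2],45]

```text
clock: 20.15
tcp_pos: [0.4828, 0.2079, 0.1329]
orientation: [-2.893, -1.222, 0.001]
contact_force: [0.5, 0.3, -0.4]
grip_width: 0.0383
```

Emit:
arm_command:
  increments:
    - [[-0.04,0.02,0],[0,0,0.14],45]
    - [[-0.08,0.04,0],[0,0,0.28],44]
    - [[-0.12,0.06,0],[0,0,0.42],44]
    - [[-0.146,0.0714,0],[0,0,0.48],44]
    - [[-0.146,0.0714,0],[0,0,0.48],44]
    - [[-0.146,0.0714,-0.03],[0,0,0.48],44]
    - [[-0.146,0.0714,-0.06],[0,0,0.48],44]
    - [[-0.146,0.0714,-0.07],[0,0,0.48],44]
    - [[-0.146,0.0714,-0.07],[0,0,0.48],44]

```text
clock: 21.05
tcp_pos: [0.342, 0.2752, 0.0609]
orientation: [2.531, 1.86, -0.004]
contact_force: [0.4, -0.2, 1.0]
grip_width: 0.0376
```

```bash
python3 - <<'E'
from h import *
o=r.get_obs(); p=o["tcp_pos"]; a=r.grab_frame("scene");b=r.grab_frame("top"); print(p,o["orientation"],o["grip_width"],o["joints"]);print("tcp",px("scene",p), "proj on sherd",px("scene",[*p[:2],.022]),"pebble",px("scene",[.568,.1646,.02]),px("top",[.568,.1646,.02]))
A=cv2.resize(a[130:250,150:350],(800,480),interpolation=cv2.INTER_CUBIC)
cv2.imwrite("pics/a7.png",A); cv2.imwrite("pics/top7.png",b)
E
```

```text
[0.342  0.2752 0.0609] [ 2.5315  1.8601 -0.0041] 0.037554638695030965 [-0.189   0.5054 -0.753   2.2066  0.5875  0.6392 -0.1003]
tcp [181.9353 197.3671] proj on sherd [184.8858 211.4169] pebble [304.7036 194.0847] [258.2798 165.1672]
```

View pics/a7.png

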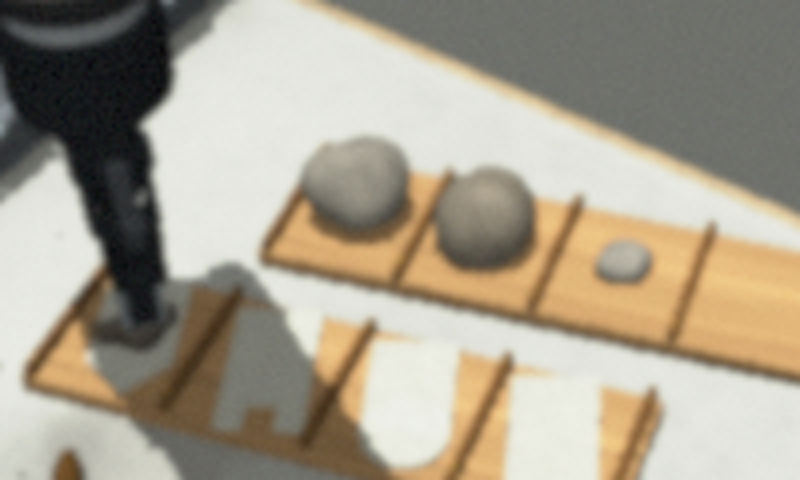

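The pebble lies in the third bay. The jaws stand right over the sherd (TCP projects to (185,211), sherd centroid is (184,211)). I go down and grip.

Emit:
arm_command:
  increments:
    - [[0,0.001,-0.008],[0,0,0],44]
    - [[0,0.001,-0.016],[0,0,0],44]
    - [[0,0.001,-0.022],[0,0,0],44]
    - [[0,0.001,-0.026],[0,0,0],44]
    - [[0,0.001,-0.027],[0,0,0],44]
    - [[0,0.001,-0.027],[0,0,0],44]
  newtons: 30

```text
clock: 21.75
tcp_pos: [0.3418, 0.2769, 0.0346]
orientation: [-2.53, -1.862, 0.001]
contact_force: [-0.5, 0.3, -0.0]
grip_width: 0.0373
```

Emit:
arm_command:
  increments:
    - [[0,0,0],[0,0,0],35]
    - [[0,0,0],[0,0,0],28]
    - [[0,0,0],[0,0,0],20]
    - [[0,0,0],[0,0,0],14]
    - [[0,0,0],[0,0,0],10]
    - [[0,0,0],[0,0,0],10]
    - [[0,0,0],[0,0,0],10]

```text
clock: 22.45
tcp_pos: [0.3421, 0.2771, 0.0351]
orientation: [2.53, 1.862, 0.001]
contact_force: [0.2, -1.0, 4.9]
grip_width: 0.0195
```

Emit:
arm_command:
  increments:
    - [[0,0,0.005],[0,0,0],10]
    - [[0,0,0.015],[0,0,0],10]
    - [[0,0,0.035],[0,0,0],10]
    - [[0,0,0.06],[0,0,0],10]
    - [[0,0,0.09],[0,0,0],10]
    - [[0,0,0.1],[0,0,0],10]
    - [[0,0,0.1],[0,0,0],10]

```text
clock: 23.15
tcp_pos: [0.3428, 0.2774, 0.1363]
orientation: [2.53, 1.861, 0.005]
contact_force: [0.2, 0.4, -0.9]
grip_width: 0.0196
```

```bash
python3 - <<'E'
from h import *
o=r.get_obs(); p=o["tcp_pos"]; a=r.grab_frame("scene"); print(p,o["contact_force"],o["grip_width"],"tcp",px("scene",p),px("scene",p-[0,0,.017]))
cv2.imwrite("pics/a8.png",cv2.resize(a[120:240,120:280],(800,600),interpolation=cv2.INTER_CUBIC))
E
```

```text
[0.3428 0.2774 0.1363] [ 0.1878  0.3739 -0.9227] 0.01960574751185612 tcp [175.4848 166.753 ] [176.968  173.8139]
```

View pics/a8.png

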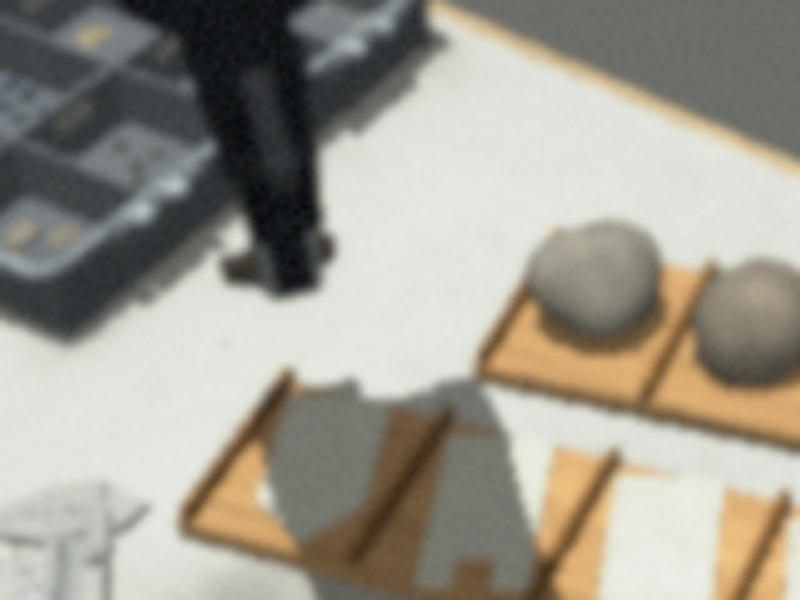

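The sherd is held level near its middle (ends at (168,174) and (186,170) px, TCP at (176,172)). I carry it to the right-end bay and turn the jaws back square to the rack.

Emit:
arm_command:
  increments:
    - [[0.03,-0.02,0],[0,0,-0.08],10]
    - [[0.067,-0.044,0],[0,0,-0.2],10]
    - [[0.104,-0.068,0],[0,0,-0.32],10]
    - [[0.141,-0.092,0],[0,0,-0.44],10]
    - [[0.178,-0.116,0],[0,0,-0.56],10]
    - [[0.215,-0.14,0],[0,0,-0.66],10]
    - [[0.25,-0.165,0],[0,0,-0.68],10]
    - [[0.265,-0.176,-0.01],[0,0,-0.68],10]
    - [[0.265,-0.176,-0.04],[0,0,-0.68],10]
    - [[0.265,-0.176,-0.06],[0,0,-0.68],10]

```text
clock: 24.2
tcp_pos: [0.6055, 0.1, 0.0712]
orientation: [-3.006, -0.911, 0.006]
contact_force: [0.1, 0.7, -1.0]
grip_width: 0.0197
```

Emit:
arm_command:
  increments:
    - [[0,0,-0.01],[0,0,0],10]
    - [[0,0,-0.02],[0,0,0],10]
    - [[0,0,-0.028],[0,0,0],10]
    - [[0,0,-0.032],[0,0,0],10]
    - [[0,0,-0.035],[0,0,0],10]
    - [[0,0,-0.036],[0,0,0],10]
    - [[0,0,-0.036],[0,0,0],10]

```text
clock: 24.9
tcp_pos: [0.6072, 0.101, 0.0392]
orientation: [3.006, 0.912, 0.001]
contact_force: [0.0, 0.2, -0.4]
grip_width: 0.0195
```

```bash
python3 - <<'E'
from h import *
o=r.get_obs(); p=o["tcp_pos"]; a=r.grab_frame("scene"); print(p,o["orientation"],o["contact_force"],o["grip_width"],"tcp",px("scene",p),px("scene",p-[0,0,.017]),"bay",px("scene",[.6099,.1024,.012]))
cv2.imwrite("pics/a9.png",cv2.resize(a[140:260,230:390],(800,600),interpolation=cv2.INTER_CUBIC))
E
```

```text
[0.6072 0.101  0.0392] [3.0063 0.9118 0.0011] [ 0.0089  0.1898 -0.3612] 0.019481571751131826 tcp [339.9433 195.5014] [339.1626 201.5422] bay [339.1646 204.1669]
```

View pics/a9.png

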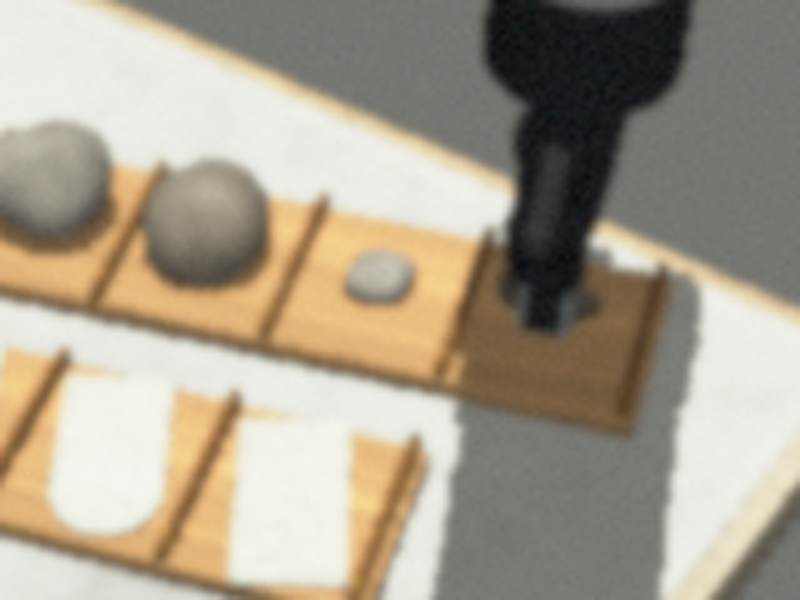

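The sherd is level just above the middle of the right-end bay. I lower it in small steps, with a 2 mm trim to the front.

Emit:
arm_command:
  increments:
    - [[-0.001,-0.001,-0.001],[0,0,0],10]
    - [[-0.002,-0.001,-0.003],[0,0,0],10]
    - [[-0.002,-0.001,-0.0045],[0,0,0],10]
    - [[-0.002,-0.001,-0.005],[0,0,0],10]
    - [[-0.002,-0.001,-0.005],[0,0,0],10]

```text
clock: 25.45
tcp_pos: [0.6048, 0.1, 0.0337]
orientation: [-3.006, -0.912, 0.0]
contact_force: [-0.5, 0.2, -1.8]
grip_width: 0.0195
```

Emit:
arm_command:
  increments:
    - [[0,0,-0.0005],[0,0,0],10]
    - [[0,0,-0.001],[0,0,0],10]
    - [[0,0,-0.001],[0,0,0],10]

```text
clock: 25.75
tcp_pos: [0.605, 0.1, 0.0332]
orientation: [3.006, 0.912, 0.0]
contact_force: [-0.9, -0.7, 4.0]
grip_width: 0.0192
```

It touches (4 N). I release, rise clear and back away from the view.

Emit:
arm_command:
  increments:
    - [[0,0,0.0005],[0,0,0],28]
    - [[0,0,0.0005],[0,0,0],40]
    - [[0,0,0.0005],[0,0,0],45]
    - [[0,0,0.0005],[0,0,0],45]
    - [[0,0,0.01],[0,0,0],45]
    - [[0,0,0.03],[0,0,0],45]
    - [[0,0,0.06],[0,0,0],45]
    - [[0,0,0.1],[0,0,0],45]
    - [[0,0,0.14],[0,0,0],45]
    - [[0,-0.04,0.16],[0,0,0],45]

```text
clock: 26.75
tcp_pos: [0.606, 0.0674, 0.1982]
orientation: [-2.999, -0.926, -0.013]
contact_force: [1.1, -0.3, 0.6]
grip_width: 0.0387
```

Emit:
arm_command:
  increments:
    - [[0,-0.05,0],[0,0,0],45]
    - [[-0.01,-0.1,0],[0,0,0],45]
    - [[-0.02,-0.15,0],[0,0,-0.1],45]
    - [[-0.02,-0.2,0],[0,0,-0.2],45]
    - [[-0.02,-0.25,0],[0,0,-0.3],45]
    - [[-0.02,-0.3,0],[0,0,-0.4],45]
    - [[-0.02,-0.35,0],[0,0,-0.5],45]
    - [[-0.02,-0.35,0],[0,0,-0.5],45]
    - [[-0.02,-0.35,0],[0,0,-0.5],45]

```text
clock: 27.65
tcp_pos: [0.5844, -0.2919, 0.1931]
orientation: [3.138, 0.135, 0.0]
contact_force: [1.3, 0.3, -0.6]
grip_width: 0.0383
```

```bash
python3 - <<'E'
from h import *
a=r.grab_frame("top"); s=r.grab_frame("scene"); cv2.imwrite("pics/top9.png",a)
a0=np.array([.5472,.1958]);y=.591;R=np.array([[np.cos(y),-np.sin(y)],[np.sin(y),np.cos(y)]])
for n,im in(("top",a),("scene",s)):
    h=cv2.cvtColor(im,cv2.COLOR_BGR2HSV); g=cv2.inRange(h,(0,0,20),(40,85,175)); g=cv2.morphologyEx(g,cv2.MORPH_OPEN,np.ones((3,3)))
    k,lab,st,ce=cv2.connectedComponentsWithStats(g)
    for nm,b,z in(("tall",.1125,.0365),("low",.0375,.033),("pebble",-.0375,.02),("sherd",-.1125,.0185)):
        q=px(n,[*(a0+R@[0,b]),z]); i=[j for j in range(1,k) if np.hypot(*(ce[j]-q))<14 and st[j][4]<1200 and st[j][4]>30]
        for j in i: print(n,nm,st[j],ce[j],"rack frame offset",R.T@(ray(n,ce[j],z)[:2]-a0)-[0,b])
A=cv2.resize(a[110:250,160:330],(400,330),interpolation=cv2.INTER_CUBIC);B=cv2.resize(s[150:270,200:380],(400,330),interpolation=cv2.INTER_CUBIC)
cv2.imwrite("pics/fin.png",np.hstack([A,B])); print(r.get_obs()["clock"])
E
```

```text
top tall [183 188  28  27 582] [196.5344 201.5722] rack frame offset [0.0011 0.0003]
top low [215 170  25  27 531] [227.0791 183.1582] rack frame offset [0.0003 0.0017]
top pebble [253 159  12  13 127] [258.4252 164.7244] rack frame offset [ 0.0005 -0.0008]
top sherd [279 143  14  10  99] [286.5354 148.3434] rack frame offset [-0.0016  0.004 ]
scene tall [224 164  29  24 502] [238.8446 175.1892] rack frame offset [-0.0023 -0.0024]
scene low [259 172  25  25 494] [270.7834 183.7773] rack frame offset [-0.0044 -0.0009]
scene pebble [299 191  14  10 109] [305.5413 195.3578] rack frame offset [-0.0034 -0.0027]
scene sherd [331 199  17   9 100] [338.72 202.69] rack frame offset [-0.0028  0.001 ]
27.75
```

View pics/fin.png

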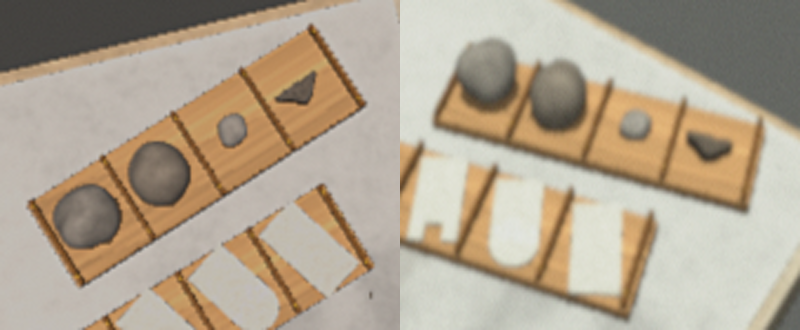

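The final view shows tall stone, low stone, pebble and sherd from left to right in the empty rack, upright. Both cameras put them within 5 mm of their bay centres.

```bash
python3 -c "
from bench import r
print(r.hand_in())"
```

```text
the job is handed in; nothing more can be done
None
```

I moved all four finds to the empty rack in reverse order and handed the job in at about 28 s of the 96 s allowed. From the left it now reads tall stone, low stone, pebble, sherd; the slips in the label rack read pointed, notched, rounded, straight.

- **Position:** in the last pictures both cameras put every find within 5 mm of its bay centre, against the 15 mm allowed. They lay the right way up, with the gripper well away. I did not check separately that they were at rest.
- **Forces:** the highest wrist force I read while setting a find down was about 17 N, for the tall stone. The other three touched at 3.5 to 5.5 N. I did not measure the contact force on the rack directly.
- **Disagreements:**
  - The sherd's long edge lay about 40° off the row, not within 0.15 rad as described. I gripped it square to that edge (19.5 mm wide) and turned it back when placing it.
  - The two camera views differ by up to about 5 mm.

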